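# Slide the key carrier under the spring clip

## Task

Load the key carrier in the clamping fixture: press the clip's thumb plate fully down with one fingertip and, keeping it down, push the carrier by its rear lip with the other fingertip beneath the clip's foot until it is fully home against the end stop. Only then let the clip come up so that it clamps the carrier, and take the hand away. Push only: do not grip or lift the carrier, and leave the other things on the bench where they are.

Things in the scene. Friction and masses are not known exactly. Their poses are not given: they have to be found in the camera images.
- fixture: clamping fixture, fixed to the bench: green-painted base 165 (x) x 76 (y) x 30 mm high. Origin on the bench, under the channel's centre line; x runs along the channel to the end stop, z up; the clip's thumb plate is on the +y side. On the base, 30 mm above the bench, is a channel 44 mm wide between steel rails 5 mm high, open at its -x end
- stop (a point): middle of the near face of the steel end stop that closes the channel, on its centre line at fixture x = +45 mm, 38 mm above the bench
- foot (a point): underside of the spring clip's foot, in the middle (moves with the clip). The foot is 15 mm long, from fixture x = +20 to +35 mm, at y = +8 mm; at rest it hangs 33 mm above the bench and blocks the channel. The clip turns on a pin along the fixture's x at y = +34 mm, 46 mm above the bench; pressing its thumb plate lifts the foot up to 43 mm
- clip (a joint): angle of the spring clip (rad): 0 at rest, 0.36 with the thumb plate fully down. The carrier passes under the foot only above about 0.19; let go on the carrier, the clip rests at about 0.18. About 3.5 N on the middle of the thumb plate moves it, 7 N holds it fully down; it springs back when let go
- thumb_plate (a point): middle of the upper face of the clip's steel thumb plate, at fixture x = -30 mm (moves with the clip). The plate spans x = -95 to +35 mm, y = +39 to +86 mm. At rest it slopes up away from the channel by 0.36 rad; fully down it is level, its face 43 mm above the bench all along, so a fingertip can press it anywhere along its length and slide along it
- carrier: key carrier: a flat steel plate 60 (x) x 40 (y) x 8 mm, 0.2 kg, loose in the channel, a brass key blank on it. Origin at the centre of its underside, x towards the end stop. A steel lip at its rear (x = -30 to -25 mm, 40 mm wide) stands 24 mm above the underside, 54 mm above the bench; push its rear face, x = -30 mm. Fully home its front edge (x = +30 mm) meets the end stop
- padlock: bystander, to be left alone: a closed brass padlock, body 24 x 42 x 36 mm, standing with its steel shackle up, 64 mm high; origin under its centre
- lock_barrel: bystander, to be left alone: a brass lock barrel 50 mm long, 31 mm high; origin under its centre
- oil_bottle: bystander, to be left alone: a small white oil bottle, 36 mm in diameter, 85 mm high; origin under its centre
- screwdriver: bystander, to be left alone: a screwdriver about 170 mm long, lying on the bench
- brush: bystander, to be left alone: a small brush about 160 mm long, lying on the bench
- key_tray: bystander, to be left alone: a grey open tray of key blanks, 130 x 100 x 30 mm; origin under its centre
- tin: bystander, to be left alone: a round aluminium tin, 66 mm in diameter, 37 mm high; origin under its centre
Not all that is in view belongs to the job. Leave any green look-alike of the carrier alone.

How it is judged (in metres and radians):
On the way, in this order (a step that is already met when the one before it is completed fails the run):
1. the thumb plate is pressed well down while the carrier is still outside the clip (value of joint clip above 0.26 rad and x of carrier in the frame of fixture below -0.009 m), for 0.1 s.
2. the carrier is fully home with the thumb plate still held down (x of carrier in the frame of fixture between 0.0115 and 0.0185 m and angle between the x axis of carrier and the x axis of fixture, either way round below 0.1 rad and value of joint clip above 0.21 rad), for 0.1 s.
At the end, for the whole second after the job is handed in: the carrier lies flat in the channel at rest, its front edge within 3.5 mm of the end stop and straight within 0.1 rad, with the clip released and its foot resting on the carrier (clip angle 0.14 to 0.23) (x of carrier in the frame of fixture between 0.0115 and 0.0185 m and angle between the x axis of carrier and the x axis of fixture, either way round below 0.1 rad and z of carrier in the frame of fixture between 0.026 and 0.034 m and angle between carrier's own z axis and vertical below 0.08 rad and value of joint clip between 0.14 and 0.23 rad and linear speed of carrier below 0.02 m/s); the robot touches nothing.
It fails at once if the clip is let down on the carrier before it is home (x of carrier in the frame of fixture between -0.005 and 0.01 m and value of joint clip below 0.195 rad).
It fails at once if the carrier is lifted (10 mm) or tipped (0.35 rad) (z of carrier in the frame of fixture above 0.04 m or angle between carrier's own z axis and vertical above 0.35 rad).
It fails at once if the carrier leaves the channel (z of carrier in the frame of fixture below 0.02 m or x of carrier in the frame of fixture below -0.09 m).
It fails at once if a bystander is moved by more than 20 mm or knocked over (distance of any of padlock, lock_barrel, oil_bottle, screwdriver, brush, key_tray, tin from where it was at the start of the episode above 0.02 m or angle between any of padlock, oil_bottle's own z axis and vertical above 0.5 rad).
It also fails if it takes over 38 s, if anything falls off the work surface, if the arm or the gripper's body presses on something with over 40 N, if the wrist force passes 120 N, or if a joint passes its speed limit or range.

## Robot

A 6-joint arm with a two-finger parallel gripper is mounted at the origin on the work surface. World frame = base frame: x ahead of the robot, y to its left, z up, the work surface at z = 0. Lengths are in mm, angles in rad, forces in N, time in s.
With the tool pointing down it reaches from about 325 to 900 mm from the base axis. Payload 6.1 kg.
Tool frame: the origin (TCP) lies midway between the tips of the shut fingers; the grasp point (between the pads) lies 19 mm behind it (arm.grasp_offset is the distance from the TCP to the grasp point, in mm); z points along the fingers, y is the line along which they close (so a half turn about z gives the same grasp; the last joint's range is limited). The gripper opens to 87 mm and grips with 3 to 60 N. Pads are 19 mm wide; open, the fingers measure 117 mm over their backs; the gripper's body (75 mm by 190 mm) begins 51 mm behind the grasp point.
Start: joints at [1.142, 0.22, 1.526, -0, 1.395, -0.126], TCP at [186.369, 596.558, 194.238] pointing down, gripper open.
Joint ranges: [-2.98, 2.98], [-0.91, 2.08], [0.09, 2.57], [-1.24, 4.39], [0.2, 2.65], [-2.68, 2.68]. Speed limits (rad/s): [2.57, 2.57, 3.01, 3.14, 3.14, 3.14].

## Interface

Orientations are given as a rotation vector (axis times angle).
In Python, from bench import arm, imaging, spotter gives the robot as it stands.
- The arm moves only by the tool step_arm, never from a script. Its argument "motion" is a list that holds one entry, the list of rows, each a list of 7 numbers: the turn, a rotation vector about the world's x, y, z as a fraction of full scale, then the shift along the world's x, y, z as a fraction of full scale, then the opening, from -1 (shut) to 1 (fully open). In form: [[[wx, wy, wz, x, y, z, hand], ...]]. A call has 1 to 20 rows; each row shifts and turns the commanded pose from where the row before left it; what a row does not reach is not made up. Full scale, the value 1, is 250 mm for a shift and 30 degrees for a turn. A row lasts 1/8 s, in which the tool goes at most 62.5 mm and 10.7 degrees, less where a joint would pass 70% of its speed; a pose out of reach is approached as far as the arm can. A call with a number of a shift or a turn outside -1 to 1 is refused whole. A call with a gripper value outside its range is refused whole. The fingers move at their own pace and stop on an object; "squeeze" is the grip in N (left out, the last holds). Time passes only in rows, so rows that do not move let the fingers close. It gives the time, the measured TCP pose, the force, the opening and the grip force at its end, in the units of the state.
- arm.get_state(): the state, without advancing time (a new reading comes with each control period).
- imaging.snapshot(name): name is "side" or "top" or "wrist"; returns a dict with "image" (420x560x3 uint8, red, green, blue), "K" (3x3 intrinsics, pixels), "dist" ([k1, k2, p1, p2, k3] as OpenCV has them; the pictures are not rectified), "world_from_camera" (4x4, takes a point from camera to world coordinates); the wrist camera has in their place "hand_eye" (4x4, takes a point from camera to tool coordinates, whose origin is the TCP and whose axes are the flange's). Camera axes: x right, y up, looking along -z (the intrinsics and any distortion apply to the point x, -y, -z); pixel columns grow to the right and rows downward; lengths in mm; the calibration is good to about 2 mm. A picture is of the moment at which its call begins: read the wrist's pose just before it. There is no depth.
- arm.job_done(): hands the job in; it is judged then, once.
Trained networks look in the newest picture that a camera, given by its name, has taken for a name from the list of things; names that differ only in an ending like _2 or _b are one class to them, and where a whole thing is asked for, a point or a joint stands for the part that bears it (a point fixed in the world has none). Each returns a list of dicts, best first, with "conf" (0 to 1); they miss things now and then, are a little off and sometimes report something else, mostly with a low value. They report only what shows in the picture. A call takes as long as a camera call. They do not tell look-alikes from the thing itself.
- spotter.recognise(camera, thing): "location" ([x, y, z] in mm, in world coordinates, good to about 4 mm: the middle of the surface that is visible of it).
The state is a dict: "time_s": time; "joint_pos": joint angles; "qvel": joint speeds; "joint_torque": joint torques, N m; "ee_pos": TCP position; "tool_rot": TCP orientation; "wrist_force": force on the tool from outside, world axes, zero at the start; "ft_torque": the same for the moment, N m; "width": opening from 0.0 (shut) to 1.0 (fully open); "grip_force": force on a finger pad.
Only numpy, scipy, OpenCV 4.12 (cv2) and the standard library are available. Lean on these libraries where they do the work, as an engineer would, in place of code of your own. Each camera call takes 0.05 s, during which the arm holds its last target. There are 200 camera calls.

## Working session

There is one attempt and no reset: what is moved stays moved. The work goes in short steps, Python scripts to look and compute and a tool call to move; the robot and the scene stay as the last step left them, time stands still between calls to the robot, and variables do not carry over. Pictures are saved under pics/ and viewed, at most 10 in all, crops included, and the job is handed in when it is done.

Besides the shell and the picture viewer there is one more tool, called after ">>>" as a command line: name --argument value ..., lists and objects as JSON in quotes. step_arm: Moves the arm, as the interface text tells. Shift numbers are shares of 250 mm and turn numbers shares of 30 degrees, none past 1 either way. Its arguments: {"type":"object","properties":{"motion":{"type":"array"},"squeeze":{"type":"number"}},"required":["motion"]}

```bash
mkdir -p pics; ls
python3 - <<'E'
from bench import arm, imaging, spotter
import cv2,numpy as np
for c in ["top","side"]:
    s=imaging.snapshot(c); cv2.imwrite(f"pics/{c}0.png",s["image"][:,:,::-1]); np.savez(f"{c}0.npz",**s)
    for t in ["fixture","carrier","clip","thumb_plate","foot","stop"]:
        try: print(c,t,[(np.round(d["location"]),round(d["conf"],2)) for d in spotter.recognise(c,t)])
        except Exception as e: print(c,t,e)
s=arm.get_state();print(s)
E
```

```text
pics
top fixture [(array([590.,  69.,  37.]), 0.74)]
top carrier [(array([597.,  35.,  38.]), 0.84), (array([547., 411.,   8.]), 0.72), (array([428., -25.,   9.]), 0.58)]
top clip [(array([586.,  96.,  48.]), 0.93), (array([586.,  69.,  36.]), 0.21)]
top thumb_plate [(array([591.,  93.,  52.]), 0.73), (array([671., 191.,  38.]), 0.4), (array([547., 412.,   6.]), 0.39)]
top foot [(array([588.,  92.,  49.]), 0.9)]
top stop [(array([591.,  70.,  37.]), 0.57)]
side fixture [(array([589.,  75.,  28.]), 0.77), (array([725.,  15.,  47.]), 0.5)]
side carrier [(array([423., -13.,  10.]), 0.8), (array([588.,  35.,  38.]), 0.66), (array([667., 204.,  36.]), 0.21)]
side clip [(array([600.,  93.,  49.]), 0.85)]
side thumb_plate [(array([601.,  89.,  50.]), 0.64)]
side foot [(array([594.,  94.,  51.]), 0.58)]
side stop [(array([590.,  78.,  35.]), 0.85)]
{'time_s': 0.7, 'joint_pos': array([ 1.14189295e+00,  2.20363233e-01,  1.52646527e+00, -3.16364399e-06,
        1.39473235e+00, -1.26109570e-01]), 'qvel': array([ 0.00014413,  0.00018731,  0.00012428, -0.00077048, -0.00031986,
       -0.00076244]), 'joint_torque': array([-1.17537878e-03, -4.94396996e+01, -3.87633240e+01,  7.00587826e-02,
        4.66438523e-02,  1.65228147e-05]), 'ee_pos': array([186.37902422, 596.56588655, 194.27884782]), 'tool_rot': array([4.73809871e-01, 3.10564567e+00, 4.67058057e-05]), 'wrist_force': array([0.07442598, 0.37333284, 0.94572079]), 'ft_torque': array([ 0.01664925, -0.05620788, -0.01446876]), 'grip_force': 0.0, 'width': 0.996949346303735}
```

View pics/top0.png

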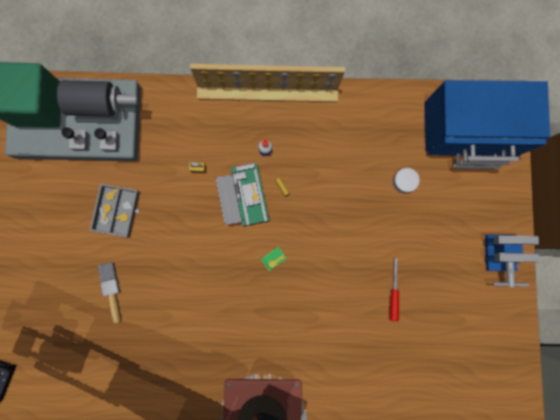

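View pics/side0.png

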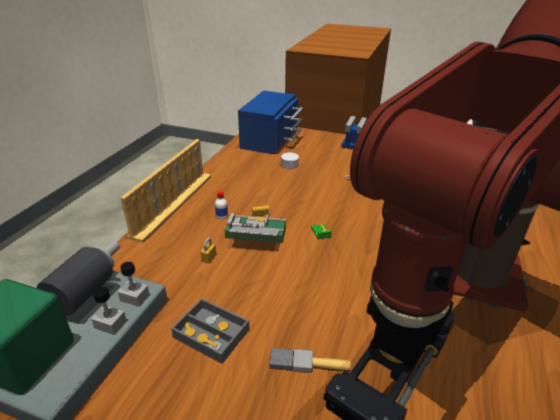

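Top: the carrier candidates are the steel plate in the fixture at px (250,195) and a green plate lying on the bench at (273,259). The one in the fixture fits: it is steel, in the channel and has a brass key. The green one is the look-alike. I'll move the wrist camera over the fixture to confirm and measure.

>>> step_arm --motion '[[[0,0,0.062,0.107,-0.156,0.03,1],[0,0,0.062,0.107,-0.156,0.03,1],[0,0,0.062,0.107,-0.156,0.03,1],[0,0,0.062,0.107,-0.156,0.03,1],[0,0,0.062,0.107,-0.156,0.03,1],[0,0,0.062,0.107,-0.156,0.03,1],[0,0,0.062,0.107,-0.156,0.03,1],[0,0,0.062,0.107,-0.156,0.03,1],[0,0,0.062,0.107,-0.156,0.03,1],[0,0,0.062,0.107,-0.156,0.03,1],[0,0,0.062,0.107,-0.156,0.03,1],[0,0,0.062,0.107,-0.156,0.03,1],[0,0,0.062,0.107,-0.156,0.03,1],[0,0,0.062,0.107,-0.156,0.03,1],[0,0,0,0,0,0,1],[0,0,0,0,0,0,1]]]'

```text
time_s: 2.7
ee_pos: [560.5, 50.9, 298.9]
tool_rot: [0.237, -3.132, -0.001]
wrist_force: [-1.0, 0.3, 0.2]
width: 1.006
grip_force: 0.0
```

Run:
```python
from bench import arm, imaging, spotter
import cv2,numpy as np
st=arm.get_state(); s=imaging.snapshot("wrist"); cv2.imwrite("pics/w1.png",cv2.resize(s["image"],(784,588),interpolation=cv2.INTER_CUBIC)[:,:,::-1]); np.savez("w1.npz",p=st["ee_pos"],r=st["tool_rot"],**s)
print(st["ee_pos"],st["tool_rot"],st["time_s"],s["hand_eye"].round(2),s["K"],s["dist"])
```

```text
[560.48963714  50.86304901 298.9289823 ] [ 2.36804405e-01 -3.13189944e+00 -9.83209804e-04] 2.7 [[   0.      0.96    0.28   77.14]
 [   1.     -0.      0.     -0.86]
 [   0.      0.28   -0.96 -190.78]
 [   0.      0.      0.      1.  ]] [[309.55690689   0.         279.82514259]
 [  0.         309.55690689 207.47322337]
 [  0.           0.           1.        ]] [-0.06437372  0.          0.          0.          0.        ]
```

View pics/w1.png

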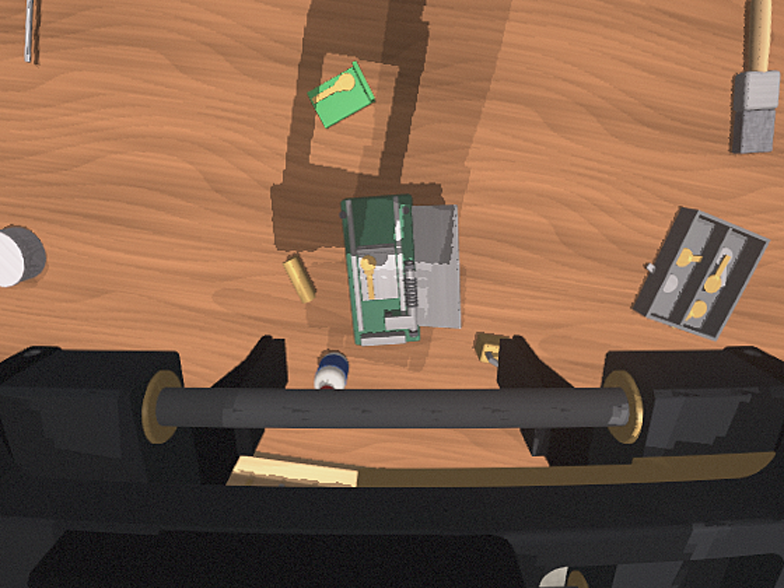

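The wrist view shows the fixture around (400,270) with the end stop at the bottom (385,340). The carrier lip is at about (375,250), and the foot at (400,322). The green look-alike is off on the bench at (342,97). I'll go closer for the measurement.

>>> step_arm --motion '[[[0,0,0,0.025,0.01,-0.12,1],[0,0,0,0.025,0.01,-0.12,1],[0,0,0,0.025,0.01,-0.12,1],[0,0,0,0.025,0.01,-0.12,1],[0,0,0,0,0,0,1],[0,0,0,0,0,0,1]]]'

```text
time_s: 3.5
ee_pos: [586.0, 61.3, 180.6]
tool_rot: [-0.24, 3.131, -0.0]
wrist_force: [-0.1, -0.9, 0.2]
width: 0.998
grip_force: 0.0
```

Run:
```python
from bench import arm, imaging, spotter
import cv2,numpy as np
st=arm.get_state(); s=imaging.snapshot("wrist"); im=s["image"][:,:,::-1].copy(); cv2.imwrite("w2raw.png",im)
np.savez("w2.npz",p=st["ee_pos"],r=st["tool_rot"],**s)
print(st["ee_pos"],st["tool_rot"],st["time_s"])
c=im[100:270,220:360]; c=cv2.resize(c,None,fx=3.5,fy=3.5,interpolation=cv2.INTER_CUBIC)
for k in range(0,140,20): cv2.putText(c,str(220+k),(int(k*3.5),10),0,.35,(0,255,255)); cv2.line(c,(int(k*3.5),0),(int(k*3.5),595),(0,255,255),1) if 0 else None
for k in range(0,170,20): cv2.putText(c,str(100+k),(0,int(k*3.5)+5),0,.35,(0,255,255))
cv2.imwrite("pics/w2c.png",c)
```

```text
[585.99493087  61.31109991 180.5754636 ] [-2.39743908e-01  3.13120534e+00 -1.73315642e-04] 3.5
```

View pics/w2c.png

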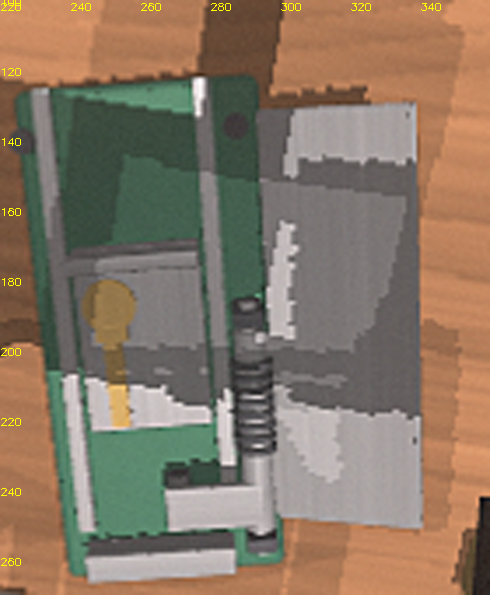

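The crop shows the base rear corners at full-picture px (225,128) and (293,122), and the plate's outer edge running (338.6,129)–(340.6,250.6). The lip is near rows 170–178, the carrier front near row 222, the foot at (280,244), and the stop near face at rows 253–258. The carrier is steel with a brass key, so it's the right one. Next I fit the pose.

```bash
cat > fit.py <<'E'
import numpy as np,cv2
from scipy.optimize import least_squares
from scipy.spatial.transform import Rotation as R
d=np.load("w2.npz"); T=np.eye(4);T[:3,:3]=R.from_rotvec(d["r"]).as_matrix();T[:3,3]=d["p"]
W=T@d["hand_eye"]; F=np.diag([1,-1,-1,1.]); C=F@np.linalg.inv(W)
def proj(P): return cv2.projectPoints(np.float64(P).reshape(-1,1,3),cv2.Rodrigues(C[:3,:3])[0],C[:3,3],d["K"],d["dist"])[0].reshape(-1,2)
crop=lambda a:np.array(a)/3.5+[220,100]
pix=crop([(17,97),(257,78),(72,574),(282,560),(415,102),(422,527),(50,88),(193,78),(92,432),(212,422),(68,262),(198,250)])
def pts(q):
    X,Y,a,b,xc=q
    L=np.array([(b-165,-38,30),(b-165,38,30),(b,-38,30),(b,38,30),(-95,83.7,61.5),(35,83.7,61.5),(b-165,-22,35),(b-165,22,35),(xc+30,-20,38),(xc+30,20,38),(xc-30,-20,54),(xc-30,20,54)],float)
    c,s=np.cos(a),np.sin(a); return np.c_[c*L[:,0]-s*L[:,1]+X,s*L[:,0]+c*L[:,1]+Y,L[:,2]]
r=least_squares(lambda q:(proj(pts(q))-pix).ravel(),[590,60,.15,58,-30],loss="soft_l1")
print(r.x.round(3),W[:3,3]); print((proj(pts(r.x))-pix).round(1))
a=R.from_rotvec(d["r"]).as_matrix(); print("tool y yaw",np.arctan2(a[1,1],a[0,1]))
E
python3 fit.py
```

```text
[ 6.23542e+02  4.77590e+01  2.30000e-01  5.96600e+01 -2.64440e+01] [509.64937635  48.72240577 371.26009646]
[[-4.7 -0.9]
 [-2.6 -1.3]
 [-2.9  1.7]
 [-0.7  1.4]
 [ 0.7 -0.3]
 [ 1.5  0.4]
 [-0.   0.5]
 [ 0.6 -0. ]
 [ 0.4  0.2]
 [ 1.1  0.5]
 [-0.5 -0.6]
 [ 0.8 -0.1]]
tool y yaw 1.7236300394067083
```

```bash
sed -i 's/X,Y,a,b,xc=q/X,Y,a,b,xc,e=q/; s/(b-165,-38,30),(b-165,38,30),(b,-38,30),(b,38,30)/(b-165,e-38,30),(b-165,e+38,30),(b,e-38,30),(b,e+38,30)/; s/58,-30\]/58,-30,4]/' fit.py
cat >> fit.py <<'E'
im=cv2.imread("w2raw.png"); X,Y,A,b,xc,e=r.x; c,s=np.cos(A),np.sin(A)
def w(L): L=np.array(L,float); return np.c_[c*L[:,0]-s*L[:,1]+X,s*L[:,0]+c*L[:,1]+Y,L[:,2]]
big=cv2.resize(im[100:270,220:360],None,fx=3.5,fy=3.5,interpolation=cv2.INTER_CUBIC)
def line(L,col):
    p=((proj(w(L))-[220,100])*3.5).astype(int); cv2.polylines(big,[p.reshape(-1,1,2)],False,col,1)
line([(20,0,33),(35,0,33),(35,16,33),(20,16,33),(20,0,33)],(0,0,255))
line([(45,-22,30),(45,22,30)],(255,0,255))
line([(b-165,-22,35),(45,-22,35)],(255,0,0)); line([(b-165,22,35),(45,22,35)],(255,0,0))
line([(-95,83.7,61.5),(35,83.7,61.5),(35,39.7,45),(-95,39.7,45),(-95,83.7,61.5)],(0,255,255))
line([(xc-30,-20,54),(xc-30,20,54),(xc-25,20,54),(xc-25,-20,54),(xc-30,-20,54)],(0,0,255))
line([(xc+30,-20,38),(xc+30,20,38)],(0,0,255))
cv2.imwrite("pics/ov.png",big)
E
python3 fit.py
```

```text
[ 6.23232e+02  4.67140e+01  2.24000e-01  6.01640e+01 -2.59060e+01
  3.90100e+00] [509.64937635  48.72240577 371.26009646]
[[-1.4 -1.4]
 [ 0.7 -1.3]
 [-0.8  1.4]
 [ 1.4  1.4]
 [ 0.3 -0.3]
 [ 0.4  0.4]
 [-0.3  0.4]
 [ 0.3  0.1]
 [-0.4  0.1]
 [ 0.2  0.7]
 [-1.1 -0.7]
 [ 0.2  0. ]]
tool y yaw 1.7236300394067083
```

View pics/ov.png

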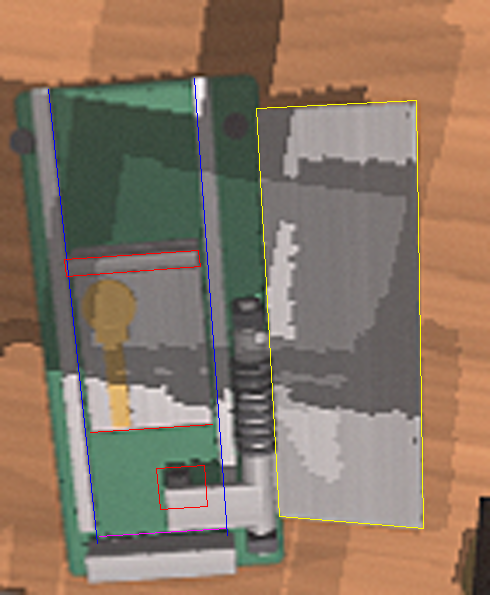

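The fit is good: fixture at (623.2, 46.7), yaw 0.224, carrier x ≈ −26 mm. I'll go above the press position with finger A at fixture y ≈ +65 and finger B at ≈ −1, behind the lip.

>>> step_arm --motion '[[[0,0,0.034,-0.042,0,-0.11,0.17],[0,0,0.034,-0.042,0,-0.11,0.17],[0,0,0.034,-0.042,0,-0.11,0.17],[0,0,0.034,-0.042,0,-0.11,0.17],[0,0,0,0,0,0,0.17],[0,0,0,0,0,0,0.17],[0,0,0,0,0,0,0.17]]]'

```text
time_s: 4.42
ee_pos: [545.9, 60.5, 71.4]
tool_rot: [-0.349, 3.118, -0.001]
wrist_force: [-1.1, 0.7, 0.5]
width: 0.587
grip_force: 0.0
```

Run:
```python
from bench import arm, imaging, spotter
import cv2,numpy as np
from scipy.spatial.transform import Rotation as R
st=arm.get_state(); s=imaging.snapshot("wrist"); q=imaging.snapshot("side")
a=R.from_rotvec(st["tool_rot"]).as_matrix(); print(st["ee_pos"],np.arctan2(a[1,1],a[0,1]),a[:,2].round(3),st["wrist_force"],st["width"])
w=s["image"][120:420,80:480]; z=cv2.resize(q["image"][190:260,200:310],None,fx=3.5,fy=3.5,interpolation=cv2.INTER_CUBIC)
c=np.zeros((590,785,3),np.uint8); c[:300,:400]=w; c[300:300+z.shape[0],400:400+z.shape[1]]=z
cv2.imwrite("pics/a1.png",c[:,:,::-1])
```

```text
[545.87473336  60.45884229  71.43502611] 1.7934019007858375 [ 0.004 -0.    -1.   ] [-1.07283441  0.68628519  0.47464636] 0.5874161372464641
```

View pics/a1.png

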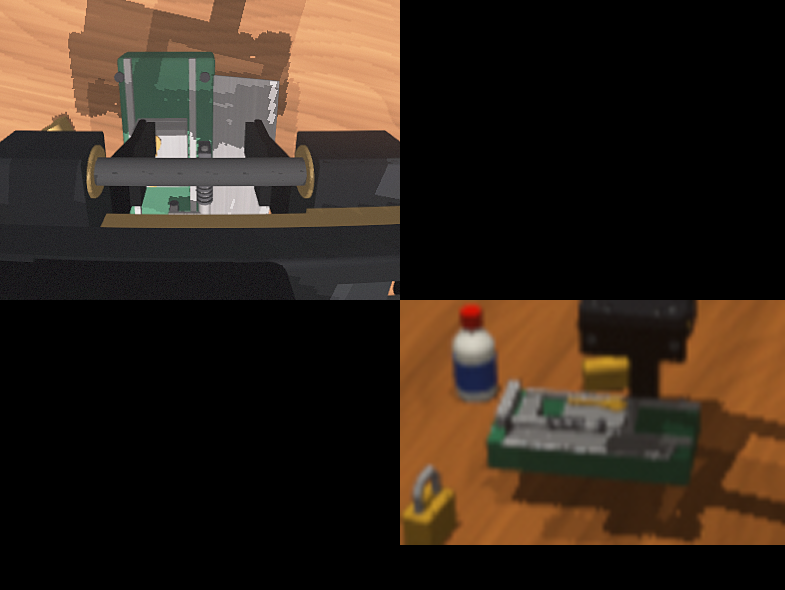

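Finger B's tip is at about (148,122) of the crop, in line with and behind the lip at (160–187,128). Finger A is over the plate at (265,122). Now I descend.

>>> step_arm --motion '[[[0,0,0,-0.003,0.001,-0.025,0.17],[0,0,0,-0.003,0.001,-0.025,0.17],[0,0,0,-0.002,0.002,-0.025,0.17],[0,0,0,0,0,0,0.17]]]'

```text
time_s: 5.03
ee_pos: [541.0, 61.6, 49.4]
tool_rot: [0.349, -3.12, -0.0]
wrist_force: [0.6, -0.3, -0.2]
width: 0.586
grip_force: 0.0
```

>>> step_arm --motion '[[[0,0,0,0,0,-0.014,0.17],[0,0,0,0,0,-0.01,0.17],[0,0,0,0,0,0,0.17],[0,0,0,0,0,0,0.17]]]'

```text
time_s: 5.52
ee_pos: [542.0, 61.6, 44.6]
tool_rot: [-0.349, 3.122, -0.0]
wrist_force: [-0.2, 1.1, 0.4]
width: 0.586
grip_force: 0.0
```

There's no contact yet where I expected it, so I'll look.

Run:
```python
from bench import arm, imaging, spotter
import cv2,numpy as np
st=arm.get_state(); s=imaging.snapshot("wrist"); q=imaging.snapshot("side"); print(st["wrist_force"])
cv2.imwrite("w3raw.png",s["image"][:,:,::-1]); np.savez("w3.npz",p=st["ee_pos"],r=st["tool_rot"],**s)
w=cv2.resize(s["image"][130:330,170:400],None,fx=1.8,fy=1.8,interpolation=cv2.INTER_CUBIC); z=cv2.resize(q["image"][190:260,210:310],None,fx=3.8,fy=3.8,interpolation=cv2.INTER_CUBIC)
c=np.zeros((400,800,3),np.uint8); c[:w.shape[0],:w.shape[1]]=w; c[:z.shape[0],420:420+z.shape[1]]=z
cv2.imwrite("pics/a2.png",c[:,:,::-1])
```

```text
[-0.16384801  1.11362601  0.4112592 ]
```

View pics/a2.png

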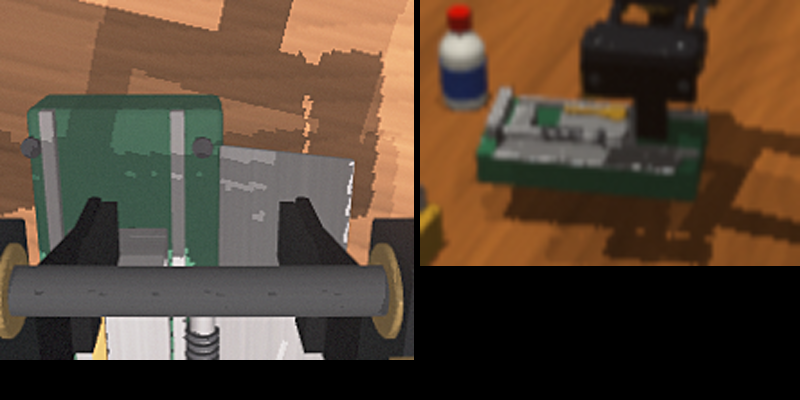

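The fingers are placed right laterally, and the tips look slightly above the plate, so they sit a bit higher than the TCP when open. I'll keep descending, watching the force.

>>> step_arm --motion '[[[0,0,0,0,0,-0.012,0.17],[0,0,0,0,0,0,0.17]]]'

```text
time_s: 5.88
ee_pos: [541.6, 61.6, 41.2]
tool_rot: [0.349, -3.122, -0.0]
wrist_force: [0.7, -0.1, -0.1]
width: 0.587
grip_force: 0.0
```

>>> step_arm --motion '[[[0,0,0,0,0,-0.012,0.17],[0,0,0,0,0,0,0.17]]]'

```text
time_s: 6.12
ee_pos: [541.6, 61.6, 38.1]
tool_rot: [0.349, -3.121, -0.0]
wrist_force: [-0.1, -0.4, 0.0]
width: 0.586
grip_force: 0.0
```

>>> step_arm --motion '[[[0,0,0,0,0,-0.008,0.17],[0,0,0,0,0,0,0.17]]]'

```text
time_s: 6.38
ee_pos: [541.7, 61.6, 36.3]
tool_rot: [0.349, -3.122, -0.0]
wrist_force: [-0.7, -0.3, 0.3]
width: 0.584
grip_force: 0.0
```

>>> step_arm --motion '[[[0,0,0,0,0,-0.01,0.17],[0,0,0,0,0,0,0.17]]]'

```text
time_s: 6.62
ee_pos: [541.7, 61.5, 33.7]
tool_rot: [0.349, -3.122, -0.0]
wrist_force: [-0.3, -0.1, -0.4]
width: 0.586
grip_force: 0.0
```

Run:
```python
from bench import arm, imaging, spotter
import cv2,numpy as np
st=arm.get_state(); s=imaging.snapshot("wrist"); q=imaging.snapshot("side"); print(st["ee_pos"],st["wrist_force"],st["ft_torque"])
cv2.imwrite("w4raw.png",s["image"][:,:,::-1]); np.savez("w4.npz",p=st["ee_pos"],r=st["tool_rot"],**s)
w=cv2.resize(s["image"][170:310,210:380],None,fx=2.5,fy=2.5,interpolation=cv2.INTER_CUBIC); z=cv2.resize(q["image"][205:255,245:300],None,fx=6.5,fy=6.5,interpolation=cv2.INTER_CUBIC)
c=np.zeros((400,800,3),np.uint8); c[:w.shape[0],:w.shape[1]]=w; c[:z.shape[0],435:435+z.shape[1]]=z
cv2.imwrite("pics/a3.png",c[:,:,::-1])
```

```text
[541.68582986  61.54759008  33.74202154] [-0.31844703 -0.08429854 -0.36761153] [ 0.0224069   0.03605901 -0.04296252]
```

View pics/a3.png

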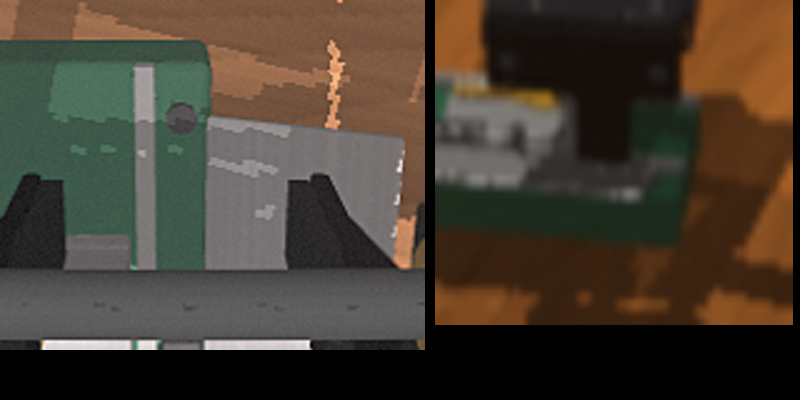

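Both the tip gap and the tip row in the image put the open fingertips about 25 mm above the TCP. The plate is still a few mm lower, so I continue down.

>>> step_arm --motion '[[[0,0,0,0,0,-0.014,0.17],[0,0,0,0,0,0,0.17]]]'

```text
time_s: 6.98
ee_pos: [541.6, 61.5, 30.1]
tool_rot: [0.349, -3.121, -0.0]
wrist_force: [0.6, -0.5, -0.2]
width: 0.586
grip_force: 0.0
```

>>> step_arm --motion '[[[0,0,0,0,0,-0.01,0.17],[0,0,0,0,0,0,0.17]]]'

```text
time_s: 7.22
ee_pos: [541.6, 61.6, 27.7]
tool_rot: [0.349, -3.122, -0.0]
wrist_force: [0.1, 1.3, 0.4]
width: 0.583
grip_force: 0.0
```

>>> step_arm --motion '[[[0,0,0,0,0,-0.01,0.17],[0,0,0,0,0,0,0.17]]]'

```text
time_s: 7.48
ee_pos: [542.1, 61.6, 25.7]
tool_rot: [-0.349, 3.122, 0.0]
wrist_force: [-0.7, -0.4, 2.8]
width: 0.581
grip_force: 1.4
```

Contact. I'll press further in small steps.

>>> step_arm --motion '[[[0,0,0,0,0,-0.01,0.17],[0,0,0,0,0,-0.01,0.17],[0,0,0,0,0,0,0.17]]]'

```text
time_s: 7.85
ee_pos: [542.2, 61.9, 20.6]
tool_rot: [-0.349, 3.121, 0.001]
wrist_force: [0.8, 2.4, 5.0]
width: 0.583
grip_force: 2.0
```

>>> step_arm --motion '[[[0,0,0,0,0,-0.01,0.17],[0,0,0,0,0,0,0.17]]]'

```text
time_s: 8.1
ee_pos: [542.3, 61.8, 18.2]
tool_rot: [-0.349, 3.121, 0.001]
wrist_force: [0.6, 3.4, 4.5]
width: 0.583
grip_force: 2.4
```

>>> step_arm --motion '[[[0,0,0,0,0,-0.008,0.17],[0,0,0,0,0,0,0.17]]]'

```text
time_s: 8.35
ee_pos: [542.3, 61.8, 16.3]
tool_rot: [-0.349, 3.121, 0.0]
wrist_force: [-0.8, 2.5, 5.3]
width: 0.587
grip_force: 2.8
```

>>> step_arm --motion '[[[0,0,0,0,0,-0.008,0.17],[0,0,0,0,0,0,0.17]]]'

```text
time_s: 8.6
ee_pos: [542.4, 61.7, 14.8]
tool_rot: [-0.349, 3.121, 0.0]
wrist_force: [-1.8, 2.9, 8.5]
width: 0.587
grip_force: 4.2
```

>>> step_arm --motion '[[[0,0,0,0,0,-0.008,0.17],[0,0,0,0,0,0,0.17]]]'

```text
time_s: 8.85
ee_pos: [542.5, 61.8, 14.3]
tool_rot: [-0.35, 3.121, 0.0]
wrist_force: [-6.4, 2.2, 20.0]
width: 0.584
grip_force: 10.1
```

It's at the hard stop (8.5 N at 14.8 mm, rising steeply to 20 N). I'll ease off by a fraction of a mm and slide forward along the fixture's x axis.

>>> step_arm --motion '[[[0,0,0,0,0,0.002,0.17],[0,0,0,0.0156,0.0036,0,0.17],[0,0,0,0.0156,0.0036,0,0.17],[0,0,0,0.0156,0.0036,0,0.17],[0,0,0,0.0156,0.0036,0,0.17],[0,0,0,0,0,0,0.17]]]'

```text
time_s: 9.6
ee_pos: [553.0, 63.7, 14.0]
tool_rot: [0.351, -3.111, 0.003]
wrist_force: [-21.6, -5.5, 32.6]
width: 0.586
grip_force: 16.0
```

>>> step_arm --motion '[[[0,0,0,0.0156,0.0036,0,0.17],[0,0,0,0.0156,0.0036,0,0.17],[0,0,0,0.0156,0.0036,0,0.17],[0,0,0,0.0156,0.0036,0,0.17],[0,0,0,0,0,0,0.17]]]'

```text
time_s: 10.22
ee_pos: [569.1, 67.0, 14.3]
tool_rot: [0.351, -3.112, 0.003]
wrist_force: [-21.3, -6.4, 31.3]
width: 0.585
grip_force: 15.8
```

>>> step_arm --motion '[[[0,0,0,0.0156,0.0036,0.004,0.17],[0,0,0,0.0156,0.0036,0.002,0.17],[0,0,0,0.0156,0.0036,0,0.17],[0,0,0,0,0,0,0.17]]]'

```text
time_s: 10.72
ee_pos: [582.1, 70.2, 14.7]
tool_rot: [0.35, -3.115, 0.002]
wrist_force: [-11.9, -3.5, 19.2]
width: 0.582
grip_force: 9.4
```

Run:
```python
from bench import arm, imaging, spotter
import cv2,numpy as np
st=arm.get_state(); s=imaging.snapshot("top"); q=imaging.snapshot("side");w=imaging.snapshot("wrist"); print(st["ee_pos"],st["wrist_force"])
z=cv2.resize(q["image"][200:255,220:300],None,fx=5,fy=5,interpolation=cv2.INTER_CUBIC); t=cv2.resize(w["image"][150:320,200:380],None,fx=2.2,fy=2.2,interpolation=cv2.INTER_CUBIC)
c=np.zeros((400,800,3),np.uint8); c[:t.shape[0],:t.shape[1]]=t; c[:z.shape[0],400:400+z.shape[1]]=z
cv2.imwrite("pics/a4.png",c[:,:,::-1])
```

```text
[582.13724969  70.15432379  14.73473046] [-11.88272462  -3.47205394  19.24271053]
```

View pics/a4.png

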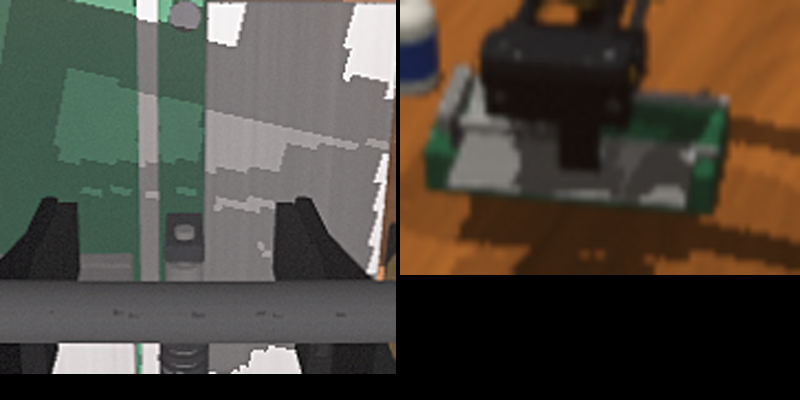

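The finger is behind the lip at (80–133,255–280), and the plate is level. A quick projection will check the carrier's x.

Run:
```python
from bench import arm, imaging
import numpy as np,cv2
from scipy.spatial.transform import Rotation as R
st=arm.get_state(); d=imaging.snapshot("wrist"); cv2.imwrite("w5raw.png",d["image"][:,:,::-1])
T=np.eye(4);T[:3,:3]=R.from_rotvec(st["tool_rot"]).as_matrix();T[:3,3]=st["ee_pos"]
C=np.diag([1,-1,-1,1.])@np.linalg.inv(T@d["hand_eye"]); c,s=np.cos(.224),np.sin(.224)
for xc in (-26,-10,-5,0,5,10,15):
    P=[[c*x-s*y+623.2,s*x+c*y+46.7,z] for x,y,z in [(xc-30,15,38),(xc-30,15,54),(xc-25,15,54)]]
    print(xc,cv2.projectPoints(np.array(P),cv2.Rodrigues(C[:3,:3])[0],C[:3,3],d["K"],d["dist"])[0].reshape(-1,2).round(0).tolist())
g=cv2.cvtColor(d["image"],cv2.COLOR_RGB2GRAY); print(st["time_s"],g[250:282,250].tolist(),d["image"][250:282:4,250].tolist())
```

```text
-26 [[252.0, 219.0], [249.0, 228.0], [249.0, 237.0]]
-10 [[252.0, 245.0], [250.0, 256.0], [250.0, 265.0]]
-5 [[253.0, 252.0], [250.0, 265.0], [250.0, 273.0]]
0 [[253.0, 260.0], [250.0, 273.0], [251.0, 281.0]]
5 [[253.0, 268.0], [251.0, 281.0], [251.0, 289.0]]
10 [[253.0, 275.0], [251.0, 289.0], [251.0, 297.0]]
15 [[253.0, 283.0], [251.0, 297.0], [251.0, 305.0]]
10.875 [79, 79, 80, 80, 77, 82, 78, 79, 82, 78, 79, 79, 83, 80, 79, 92, 104, 93, 100, 98, 106, 106, 96, 97, 97, 95, 99, 90, 59, 67, 74, 75] [[60, 89, 75], [59, 88, 71], [64, 92, 77], [65, 93, 77], [107, 103, 105], [110, 105, 105], [99, 96, 96], [59, 59, 59]]
```

The lip's rear face starts at row 265, so carrier x ≈ +6 mm and it is moving as planned. About 9 mm remains.

>>> step_arm --motion '[[[0,0,0,0.0117,0.0027,0,0.17],[0,0,0,0.0117,0.0027,0,0.17],[0,0,0,0,0,0,0.17]]]'

```text
time_s: 11.3
ee_pos: [587.6, 71.3, 14.7]
tool_rot: [0.35, -3.115, 0.003]
wrist_force: [-13.4, -4.1, 19.2]
width: 0.583
grip_force: 9.9
```

>>> step_arm --motion '[[[0,0,0,0.0078,0.0018,0,0.17],[0,0,0,0,0,0,0.17]]]'

```text
time_s: 11.55
ee_pos: [589.1, 71.7, 14.7]
tool_rot: [0.351, -3.114, 0.003]
wrist_force: [-15.6, -4.3, 20.7]
width: 0.585
grip_force: 10.5
```

>>> step_arm --motion '[[[0,0,0,0.0059,0.0013,0,0.17],[0,0,0,0,0,0,0.17]]]'

```text
time_s: 11.8
ee_pos: [589.9, 71.9, 14.7]
tool_rot: [0.35, -3.112, 0.003]
wrist_force: [-17.8, -5.2, 21.7]
width: 0.588
grip_force: 12.9
```

>>> step_arm --motion '[[[0,0,0,0.0078,0.0018,0,0.17],[0,0,0,0,0,0,0.17]]]'

```text
time_s: 12.05
ee_pos: [589.9, 71.9, 14.6]
tool_rot: [0.35, -3.108, 0.003]
wrist_force: [-24.5, -7.3, 29.5]
width: 0.585
grip_force: 15.9
```

>>> step_arm --motion '[[[0,0,0,0.0078,0.0018,0,0.17],[0,0,0,0,0,0,0.17]]]'

```text
time_s: 12.3
ee_pos: [590.1, 72.0, 14.6]
tool_rot: [0.349, -3.104, 0.004]
wrist_force: [-31.2, -9.3, 34.0]
width: 0.581
grip_force: 20.5
```

Run:
```python
from bench import arm, imaging
import numpy as np,cv2
from scipy.spatial.transform import Rotation as R
st=arm.get_state(); d=imaging.snapshot("wrist")
T=np.eye(4);T[:3,:3]=R.from_rotvec(st["tool_rot"]).as_matrix();T[:3,3]=st["ee_pos"]
C=np.diag([1,-1,-1,1.])@np.linalg.inv(T@d["hand_eye"]); c,s=np.cos(.224),np.sin(.224)
for xc in (9,12,15,18):
    P=[[c*x-s*y+623.2,s*x+c*y+46.7,z] for x,y,z in [(xc-30,15,30),(xc-30,15,54)]]
    print(xc,cv2.projectPoints(np.array(P),cv2.Rodrigues(C[:3,:3])[0],C[:3,3],d["K"],d["dist"])[0].reshape(-1,2).round(1).tolist())
print(st["ee_pos"],st["wrist_force"],d["image"][250:282,250,0].tolist())
```

```text
9 [[253.8, 255.7], [250.3, 273.9]]
12 [[253.9, 260.2], [250.4, 278.8]]
15 [[254.1, 264.6], [250.6, 283.7]]
18 [[254.2, 268.9], [250.7, 288.5]]
[590.05336851  71.98773634  14.58229288] [-31.2096228   -9.29420535  34.01173138] [62, 64, 60, 63, 63, 62, 61, 64, 64, 62, 63, 65, 60, 62, 67, 94, 102, 97, 97, 99, 110, 102, 97, 102, 98, 98, 99, 90, 56, 71, 72, 73]
```

The measured x ≈ +15 mm with the arm stalled against the stop, so the carrier is home. I'll ease back off the lip with the plate still down, then raise slowly and clear away.

>>> step_arm --motion '[[[0,0,0,-0.0117,-0.0027,0,0.17],[0,0,0,-0.0156,-0.0036,0,0.17],[0,0,0,-0.0078,-0.0018,0,0.17],[0,0,0,0,0,0,0.17]]]'

```text
time_s: 12.85
ee_pos: [590.1, 71.9, 15.1]
tool_rot: [-0.349, 3.12, -0.002]
wrist_force: [0.5, -0.3, 8.7]
width: 0.586
grip_force: 3.6
```

>>> step_arm --motion '[[[0,0,0,0,0,0.01,0.17],[0,0,0,0,0,0.01,0.17],[0,0,0,0,0,0.01,0.17],[0,0,0,0,0,0.015,0.17],[0,0,0,0,0,0.02,0.17],[0,0,0,0,0,0.04,0.17],[0,0,0,0,0,0.1,0.17],[0,0,0,-0.05,0,0.15,0.17],[0,0,0,-0.05,0,0.15,0.17],[0,0,0,0,0,0.15,0.17],[0,0,0,0,0,0,0.17],[0,0,0,0,0,0,0.17]]]'

```text
time_s: 14.35
ee_pos: [563.9, 72.4, 177.6]
tool_rot: [0.349, -3.122, -0.0]
wrist_force: [-0.2, 0.7, -0.6]
width: 0.587
grip_force: 0.0
```

Run:
```python
from bench import arm, imaging
import numpy as np,cv2
from scipy.spatial.transform import Rotation as R
st=arm.get_state(); d=imaging.snapshot("wrist"); print(st["ee_pos"],st["wrist_force"],st["time_s"])
T=np.eye(4);T[:3,:3]=R.from_rotvec(st["tool_rot"]).as_matrix();T[:3,3]=st["ee_pos"]
C=np.diag([1,-1,-1,1.])@np.linalg.inv(T@d["hand_eye"]); c,s=np.cos(.224),np.sin(.224)
im=d["image"][:,:,::-1].copy(); big=cv2.resize(im,None,fx=4,fy=4,interpolation=cv2.INTER_CUBIC)
def line(L,col):
    P=np.array([[c*x-s*y+623.2,s*x+c*y+46.7,z] for x,y,z in L],float)
    p=cv2.projectPoints(P,cv2.Rodrigues(C[:3,:3])[0],C[:3,3],d["K"],d["dist"])[0].reshape(-1,2)*4; cv2.polylines(big,[p.astype(int).reshape(-1,1,2)],False,col,1); return p
p=line([(-15,-20,54),(-15,20,54),(-10,20,54),(-10,-20,54),(-15,-20,54)],(0,0,255))
a=.18; z=lambda r:(34+r*np.cos(a)+3*np.sin(a),46-3*np.cos(a)+r*np.sin(a))
line([(-95,*z(52)),(35,*z(52)),(35,*z(5)),(-95,*z(5)),(-95,*z(52))],(0,255,255))
m=p.mean(0).astype(int); x0=max(0,m[0]-250);y0=max(0,m[1]-350)
cv2.imwrite("pics/fin.png",big[y0:y0+590,x0:x0+700])
```

```text
[563.8792893   72.44560317 177.55382433] [-0.20324961  0.66169264 -0.59037364] 14.35
```

View pics/fin.png

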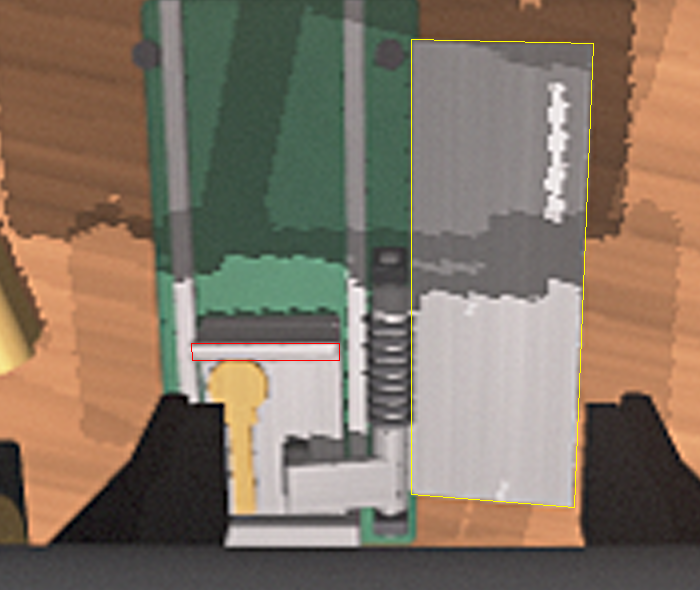

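The lip and plate match the home, clamped overlay: carrier x ≈ 15 mm, clip ≈ 0.18, with the key reaching the stop. Handing in.

```bash
python3 -c "
from bench import arm
print(arm.job_done())"
```

```text
the job is handed in; nothing more can be done
None
```

The carrier is home against the end stop (fixture x about +15 mm) and clamped, with the clip at about 0.18 rad. The hand is clear and the job is handed in; no verdict came back.

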